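# Make up two aquarium starter kits on the shop ledge

## Robot

A 7-joint arm with a two-finger parallel gripper is mounted at the origin on the work surface. World frame = base frame: x ahead of the robot, y to its left, z up, the work surface at z = 0. Lengths are in m, angles in degrees, forces in N, time in s.
With the tool pointing down it reaches from about 0.425 to 0.875 m from the base axis. Payload 4.7 kg.
Tool frame: the origin (TCP) lies between the finger pads; the fingertips stand 11 mm ahead of it and the grasp point (between the pads) lies 8 mm behind it (env.tcp_to_tips is the distance from the TCP to the fingertips, in m); z points along the fingers, y is the line along which they close (so a half turn about z gives the same grasp; the last joint's range is limited). The gripper opens to 87 mm and grips with 3 to 60 N. Pads are 19 mm wide; open, the fingers measure 117 mm over their backs; the gripper's body (75 mm by 190 mm) begins 51 mm behind the grasp point.
Start: joints at [-76.026, 18.392, -4.016, 83.108, 1.295, 78.541, -3.26], TCP at [0.148, 0.633, 0.234] pointing down, gripper open.
Joint ranges: [-163.93, 163.93], [-17.29, 119.83], [-79.2, 71.16], [3.27, 140.29], [-89.18, 269.18], [5.43, 117.66], [-154.24, 154.24]. Speed limits (degrees/s): [147.25, 147.25, 180, 180, 180, 180, 180].

## Interface

Orientations are given as [roll, pitch, yaw] about the fixed x, y, z axes, in that order (R = Rz(yaw) Ry(pitch) Rx(roll)).
In Python, from cell import env, viewer gives the robot as it stands.
- The arm moves only by the tool step_arm, never from a script. Its arguments are lists of equal length, an entry for each row: "delta_pos": the shift along the tool's x, y, z in units of 0.2 m (1.0 is 0.2 m), a list of three; "rot": the turn, a rotation vector about the tool's x, y, z in units of 1.5 rad (1.0 is 1.5 rad), a list of three; "gripper": the gripper command: -1 is shut, 1 is fully open, values between are in proportion. A call has 1 to 20 rows; each row is the pose to reach, as a shift and turn from the pose commanded when the call began, along the tool's axes at that moment; what a row does not reach only later rows make up. A row lasts 1/8 s, in which the tool goes at most 62.5 mm and 10.7 degrees, less where a joint would pass 70% of its speed; a pose out of reach is approached as far as the arm can. A call with a number of a shift or a turn outside -1 to 1 is refused whole. A call with a gripper value outside its range is refused whole. The fingers move at their own pace and stop on an object; "squeeze" is the grip in N (left out, the last holds). Time passes only in rows, so rows that repeat a pose let the fingers close. It gives the time, the measured TCP pose, the force, the opening and the grip force at its end, in the units of the state.
- env.get_obs(): the state, without advancing time (a new reading comes with each control period).
- viewer.read_camera(name): name is "side" or "top" or "wrist"; returns a dict with "img" (420x560x3 uint8, red, green, blue), "fx", "fy", "cx", "cy" (pixels), "pose" (4x4, takes a point from camera to world coordinates). Camera axes: x right, y down, z forward; pixel columns grow to the right and rows downward; lengths in m; the calibration is good to about 2 mm. A picture is of the moment at which its call begins. There is no depth.
- env.sign_off(): hands the job in; it is judged then, once.
The state is a dict: "time_s": time; "qpos": joint angles; "joint_velocities": joint speeds; "effort": joint torques, N m; "tool_pos": TCP position; "tool_rot": TCP orientation; "force": force on the tool from outside, world axes, zero at the start; "wrist_torque": the same for the moment, N m; "grip_width": finger opening in m; "grasp_force": force on a finger pad.
Only numpy, scipy, OpenCV 4.12 (cv2) and the standard library are available. Lean on these libraries where they do the work, as an engineer would, in place of code of your own. Each camera call takes 0.05 s, during which the arm holds its last target. There are 200 camera calls.

## Task

Make up the two starter kits from the stock on the ledge. Betta kit, in the blue tray: stand the red temple and the clear glass jar with the press-button lid side by side in the wide bay and set the white measuring scoop in the narrow bay; axolotl kit, in the yellow tray: the brown ceramic cave in the wide bay and the steel feeding tongs lying in the narrow bay. Everything sits flat and the right way up on the floor of its bay, the jar and the cave are set down gently, and the grey castle, which is in neither kit, stays where it is.

Things in the scene. Friction and masses are not known exactly. Their poses are not given: they have to be found in the camera images.
- temple: red resin temple ornament with two roofs and gold tips, loose, about 0.16 kg, 81 mm tall. Origin: centre of underside, z up. Plinth 58 (x) x 54 (y) x 12 mm; lower roof edge 62 (x) x 54 (y) mm with flat upright faces 38 to 44 mm high, best gripped there across y; hall between is 38 mm wide in y; upper roof 42 x 36 mm at 62 to 66 mm; ridge and ball above
- jar: clear empty glass jar with a white plastic lid and a round steel press button on top, loose, about 0.22 kg. Origin at the centre of its underside, z up. Round body 54 mm in diameter up to 50 mm high, neck 48 mm, lid 54 mm in diameter from 59 to 74 mm high, button top at 78 mm. Best gripped across the lid. Its yaw does not matter
- scoop: white plastic measuring scoop standing on its open cup, loose, about 30 g. Origin: centre of the cup's underside, z up. Cup 34 (foot) to 36 mm (rim) in diameter, 36 mm high; flat handle 12 mm wide, 3 mm thick, level at 32 to 35 mm high, points to +x and ends 95 mm from the cup's axis. Grip the cup across y
- cave: brown glazed ceramic cave, an arched tunnel with a dark rim round its open mouth at -x and closed at +x, loose, about 0.24 kg. Origin at the centre of its underside, z up. 94 mm long (x), 52 mm wide (y), 56 mm high; side walls flat and upright up to 30 mm, rounded above; grip across y
- tongs: stainless steel feeding tongs (big tweezers with two blades, rigid), lying with both blades on edge, loose, about 60 g. Origin at the middle of the underside, z up. 144 mm long (x; closed end at -x, tips at +x), 13 mm high, 19 mm wide (y) in the middle, where both blades run parallel to x for 56 mm; grip there across y
- blue_tray: fixed open blue kit tray, 230 (x) x 195 (y) x 16 mm, walls and divider 4 mm thick. Origin: centre of underside, z up; inner floor at z = 4 mm. A divider along x at y = +12.5 mm, as high as the walls, parts it into a wide bay (clear y -93.5 to +10.5, middle -41.5 mm) and a narrow bay (clear y +14.5 to +93.5, middle +54 mm), each 222 mm long, empty at the start
- yellow_tray: fixed open yellow kit tray, 230 (x) x 195 (y) x 16 mm, walls and divider 4 mm thick. Origin: centre of underside, z up; inner floor at z = 4 mm. A divider along x at y = +12.5 mm, as high as the walls, parts it into a wide bay (clear y -93.5 to +10.5, middle -41.5 mm) and a narrow bay (clear y +14.5 to +93.5, middle +54 mm), each 222 mm long, empty at the start
- castle: grey resin castle with a round tower and a blue cone roof, loose, 50 x 46 mm, 90 mm tall; origin at the centre of its underside. In neither kit: not to be moved
Things that resemble listed ones, but are neither listed nor needed, are in the scene too. What is shaped like the temple but purple is not meant.

How it is judged (in metres and radians):
At the end, for the whole second after the job is handed in: Each thing rests in its named bay on the floor (underside within 3 mm), within 0.08 rad of level, origin 5 mm or more inside the long walls and 16 mm inside the end walls, at rest and released. Castle within 15 mm of where it stood (x of temple in the frame of blue_tray between -0.095 and 0.095 m and y of temple in the frame of blue_tray between -0.08 and -0.003 m and z of temple in the frame of blue_tray between 0.001 and 0.007 m and angle between each of temple, jar, scoop, cave, tongs's own z axis and vertical below 0.08 rad and linear speed of each of temple, jar, scoop, cave, tongs below 0.02 m/s and angular speed of each of temple, jar, scoop, cave, tongs below 0.2 rad/s and x of jar in the frame of blue_tray between -0.095 and 0.095 m and y of jar in the frame of blue_tray between -0.08 and -0.003 m and z of jar in the frame of blue_tray between 0.001 and 0.007 m and x of scoop in the frame of blue_tray between -0.095 and 0.095 m and y of scoop in the frame of blue_tray between 0.02 and 0.088 m and z of scoop in the frame of blue_tray between 0.001 and 0.007 m and x of cave in the frame of yellow_tray between -0.095 and 0.095 m and y of cave in the frame of yellow_tray between -0.08 and -0.003 m and z of cave in the frame of yellow_tray between 0.001 and 0.007 m and x of tongs in the frame of yellow_tray between -0.095 and 0.095 m and y of tongs in the frame of yellow_tray between 0.02 and 0.088 m and z of tongs in the frame of yellow_tray between 0.001 and 0.007 m and distance of castle from where it was at the start of the episode below 0.015 m); the robot touches nothing.
It fails at once if the glass jar is dropped or banged on a tray (more than 40 N) (contact force between jar and blue_tray above 40 N or contact force between jar and yellow_tray above 40 N).
It fails at once if the ceramic cave is dropped or banged on a tray (more than 40 N) (contact force between cave and blue_tray above 40 N or contact force between cave and yellow_tray above 40 N).
It fails at once if the grey castle is moved by more than 15 mm (distance of castle from where it was at the start of the episode above 0.015 m).
It also fails if it takes over 136 s, if anything falls off the work surface, if the arm or the gripper's body presses on something with over 40 N, if the wrist force passes 120 N, or if a joint passes its speed limit or range.

## Working session

There is one attempt and no reset: what is moved stays moved. The work goes in short steps, Python scripts to look and compute and a tool call to move; the robot and the scene stay as the last step left them, time stands still between calls to the robot, and variables do not carry over. Pictures are saved under pics/ and viewed, at most 14 in all, crops included, and the job is handed in when it is done.

Besides the shell and the picture viewer there is one more tool, called in YAML: its name, and indented under it one key for each argument. step_arm: Moves the arm, as the interface text tells. Shifts and turns lie within -1 to 1; 1 stands for 0.2 m of shift or 1.5 rad of turn. Its arguments: {"type":"object","properties":{"delta_pos":{"type":"array"},"rot":{"type":"array"},"gripper":{"type":"array"},"squeeze":{"type":"number"}},"required":["delta_pos","rot","gripper"]}

```bash
mkdir -p pics; ls
cat > h.py <<'E'
import numpy as np, cv2
from cell import env, viewer
def shot(n,f):
    d=viewer.read_camera(n); cv2.imwrite('pics/'+f+'.png',d['img'][:,:,::-1]); np.savez('pics/'+f+'.npz',**d); return d
def load(f): return dict(np.load('pics/'+f+'.npz'))
def ray(d,u,v,z):
    P=d['pose']; r=P[:3,:3]@np.array([(u-d['cx'])/d['fx'],(v-d['cy'])/d['fy'],1]); o=P[:3,3]
    return o+r*(z-o[2])/r[2]
def proj(d,p):
    P=d['pose']; c=P[:3,:3].T@(np.array(p)-P[:3,3]); return d['fx']*c[0]/c[2]+d['cx'],d['fy']*c[1]/c[2]+d['cy']
E
python3 - <<'E'
from h import *
for n in('top','side','wrist'):
    d=shot(n,n+'0'); print(n,d['fx'],d['cx'],d['cy'],d['pose'].round(3).tolist())
o=env.get_obs(); print(o)
E
```

```text
pics
top 499.6558820382198 273.8887350276444 209.22286100162862 [[-0.009, -0.998, 0.069, 0.516], [-1.0, 0.009, 0.003, 0.002], [-0.003, -0.069, -0.998, 1.073], [0.0, 0.0, 0.0, 1.0]]
side 409.9835434417745 282.212192066184 208.37307086225215 [[0.958, -0.196, 0.208, 0.388], [-0.286, -0.655, 0.699, -0.604], [-0.001, -0.73, -0.684, 0.64], [0.0, 0.0, 0.0, 1.0]]
wrist 294.62617712021637 279.97300874650506 203.63772185847824 [[0.227, 0.943, 0.243, 0.082], [0.974, -0.22, -0.058, 0.648], [-0.002, 0.25, -0.968, 0.385], [0.0, 0.0, 0.0, 1.0]]
{'time_s': 0.15, 'qpos': array([-76.0255587 ,  18.42993518,  -4.01675089,  83.1598645 ,
         1.29548341,  78.54167573,  -3.2602977 ]), 'joint_velocities': array([-0.02369167, -0.20320512, -0.00179675, -0.1341346 , -0.04610009,
        0.00350472,  0.08844399]), 'effort': array([-3.75231339e-04, -4.91793752e+01, -4.04754812e-01, -3.12875354e+01,
       -6.39691902e-02,  4.04687470e-02,  9.97874986e-05]), 'tool_pos': array([0.14799986, 0.6324996 , 0.23269684]), 'tool_rot': array([-1.79913777e+02,  5.24364888e-03,  1.66835935e+02]), 'force': array([ 1.43590497,  0.34890669, -0.01737963]), 'wrist_torque': array([ 0.04532221, -0.00598469, -0.00924606]), 'grasp_force': 0.0, 'grip_width': 0.08670915769915317}
```

View pics/top0.png

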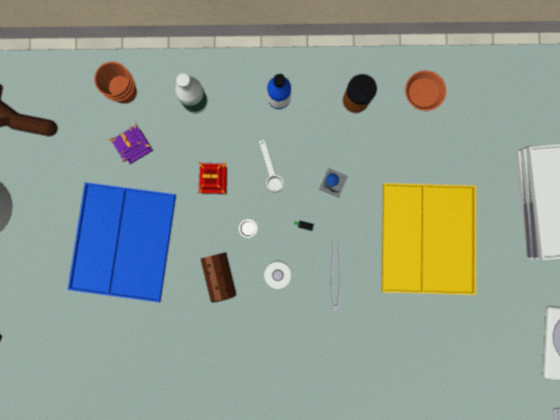

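View pics/side0.png

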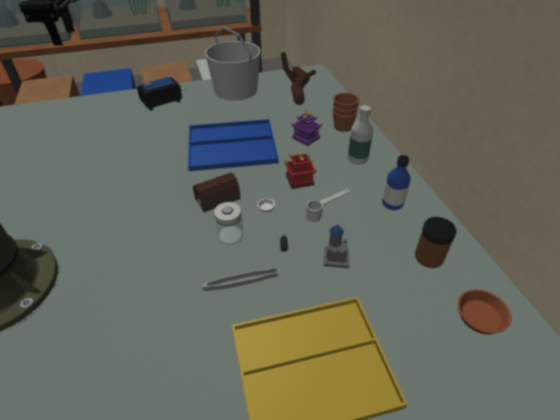

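The top view shows the temple at (212,178), with the purple look-alike at (131,144). The jar is at (278,274); the white ring at (248,228) is flat and the white bottle is at (188,92). The scoop cup is at (275,184), the cave at (218,277) and the tongs at (335,275). The castle is at (333,181), the blue tray at (122,242) and the yellow tray at (430,238). In both trays the narrow bay is on the left (+y).

Run:
```python
from h import *
d=load('top0'); im=d['img']; hsv=cv2.cvtColor(im,cv2.COLOR_RGB2HSV)
H,S,V=[hsv[...,i].astype(int) for i in range(3)]
def big(m,box):
    x0,y0,x1,y1=box; mm=np.zeros(m.shape,np.uint8); mm[y0:y1,x0:x1]=m[y0:y1,x0:x1]
    c=max(cv2.findContours(mm,cv2.RETR_EXTERNAL,cv2.CHAIN_APPROX_NONE)[0],key=cv2.contourArea); return c
def rep(name,c,z):
    r=cv2.minAreaRect(c); b=cv2.boxPoints(r)
    w=np.array([ray(d,u,v,z) for u,v in b])[:,:2]; ce=w.mean(0)
    e1=w[1]-w[0]; e2=w[2]-w[1]; e=e1 if np.linalg.norm(e1)>np.linalg.norm(e2) else e2
    print(name,np.round(r[0],1),'ctr',ce.round(4),'size',np.linalg.norm(e1).round(4),np.linalg.norm(e2).round(4),'long axis deg',np.degrees(np.arctan2(e[1],e[0])).round(1)%180)
rep('blue',big((H>105)&(H<125)&(S>150),(50,170,190,310)),.016)
rep('yellow',big((H>18)&(H<32)&(S>150),(370,170,490,310)),.016)
rep('temple',big(((H<8)|(H>172))&(S>150)&(V>90),(190,155,235,200)),.041)
rep('cave',big(((H<18)|(H>172))&(S>90)&(V<140),(195,245,245,310)),.03)
rep('jar',big((S<45)&(V>170),(255,255,300,295)),.074)
rep('scoopcup',big((S<45)&(V>170),(262,174,290,196)),.036)
rep('scoopall',big((S<40)&(V>170),(255,130,290,196)),.035)
bg=np.median(im[200:215,300:330].reshape(-1,3),0); df=np.abs(im.astype(int)-bg).sum(2)
rep('tongs',big(df>35,(322,232,350,318)),.013)
rep('castle',big(df>60,(315,162,352,200)),.03)
rep('ring',big(df>60,(235,215,262,242)),.01)
# crops
C=[im[a:a+60,b:b+60] for a,b in((150,182),(250,250),(140,245),(247,190),(235,305),(260,305))]
C=[cv2.resize(c,(260,260),interpolation=cv2.INTER_CUBIC) for c in C]
cv2.imwrite('pics/crop.png',np.vstack([np.hstack(C[:3]),np.hstack(C[3:])])[:,:,::-1])
```

```text
blue [121.4 241.6] ctr [0.5239 0.3278] size 0.2306 0.1982 long axis deg 172.6
yellow [429.  238.5] ctr [ 0.5246 -0.3216] size 0.2301 0.1999 long axis deg 177.5
temple [212.  178.5] ctr [0.6522 0.1331] size 0.0542 0.0607 long axis deg 179.9
cave [217.9 277.3] ctr [0.4475 0.1223] size 0.0519 0.0931 long axis deg 13.900000000000006
jar [276.2 275.9] ctr [0.452  0.0015] size 0.0631 0.0566 long axis deg 115.9
scoopcup [275.5 182. ] ctr [0.6442 0.0011] size 0.0564 0.0336 long axis deg 89.5
scoopall [268.8 161. ] ctr [0.689  0.0149] size 0.0637 0.1281 long axis deg 11.5
tongs [335.5 306. ] ctr [ 0.3842 -0.1223] size 0.0124 0.0063 long axis deg 179.0
castle [333.  182.3] ctr [ 0.6431 -0.1195] size 0.0509 0.046 long axis deg 156.9
ring [247.5 228.5] ctr [0.5485 0.0615] size 0.0405 0.0404 long axis deg 89.5
```

View pics/crop.png

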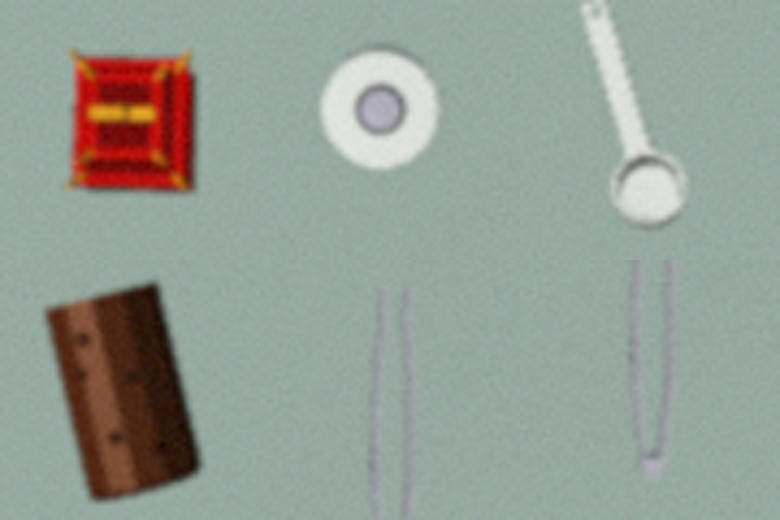

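The crops confirm the choices: red temple, jar with steel button, scoop cup with its handle to the upper left, cave, and tongs with the closed end down. Moving above the temple.

step_arm:
  delta_pos:
    - [-0.4,-0.24,0]
    - [-0.75,-0.465,0]
    - [-0.75,-0.465,0]
    - [-0.75,-0.465,0]
  rot:
    - [0,0,0]
    - [0,0,0]
    - [0,0,0]
    - [0,0,0]
  gripper: [1,1,1,1]
  squeeze: 15

```text
time_s: 0.65
tool_pos: [0.278, 0.5043, 0.2337]
tool_rot: [-180.0, 0.1, 166.3]
force: [-0.7, -0.1, -0.1]
grip_width: 0.0873
grasp_force: 0.0
```

step_arm:
  delta_pos:
    - [-0.3,-0.18,0]
    - [-0.6,-0.36,0]
    - [-0.75,-0.465,0]
    - [-0.75,-0.465,0]
  rot:
    - [0,0,0]
    - [0,0,0]
    - [0,0,0]
    - [0,0,0]
  gripper: [1,1,1,1]

```text
time_s: 1.15
tool_pos: [0.4012, 0.3799, 0.2336]
tool_rot: [-179.9, 0.1, 166.4]
force: [-0.5, 0.1, 0.1]
grip_width: 0.0872
grasp_force: 0.0
```

step_arm:
  delta_pos:
    - [-0.3,-0.18,0]
    - [-0.6,-0.36,0]
    - [-0.75,-0.465,0]
    - [-0.75,-0.465,0]
  rot:
    - [0,0,0]
    - [0,0,0]
    - [0,0,0]
    - [0,0,0]
  gripper: [1,1,1,1]

```text
time_s: 1.65
tool_pos: [0.5251, 0.2555, 0.2333]
tool_rot: [-179.9, 0.1, 166.5]
force: [-1.1, -0.2, 0.6]
grip_width: 0.087
grasp_force: 0.0
```

step_arm:
  delta_pos:
    - [-0.25,-0.15,0]
    - [-0.5,-0.3,0]
    - [-0.75,-0.465,0]
    - [-0.75,-0.465,0]
    - [-0.75,-0.465,0]
  rot:
    - [0,0,0]
    - [0,0,-0.08]
    - [0,0,-0.154]
    - [0,0,-0.154]
    - [0,0,-0.154]
  gripper: [1,1,1,1,1]

```text
time_s: 2.28
tool_pos: [0.6467, 0.1371, 0.2328]
tool_rot: [179.9, -0.1, -179.8]
force: [0.2, -0.1, -1.2]
grip_width: 0.0869
grasp_force: 0.0
```

Run:
```python
from h import *
d=shot('wrist','w1'); o=env.get_obs(); print(o['time_s'],o['tool_pos'],o['tool_rot'],o['qpos'].round(1)); print(proj(d,[.652,.133,.041]),d['pose'].round(3)[:3,3])
# all coarse points from the top
t=load('top0')
for n,u,v,z in(('jar',277.5,274.9,.074),('scoop',274.5,183.8,.036),('hend',261.6,141.8,.035),('tclosed',335.5,307.5,.006),('ttip',335.7,241.9,.006),('tmid',335.6,274.7,.01)): print(n,ray(t,u,v,z).round(4))
```

```text
2.325 [0.6464118  0.13774749 0.23309752] [ 1.79888843e+02 -7.95923907e-02 -1.79719680e+02] [-29.6  20.2  20.1  82.1  -7.1  78.9  81. ]
(np.float64(275.9744493820632), np.float64(190.95471090557177)) [0.58  0.137 0.385]
jar [ 0.4539 -0.0011  0.074 ]
scoop [0.6404 0.0032 0.036 ]
hend [0.7296 0.0295 0.035 ]
tclosed [ 0.3802 -0.1231  0.006 ]
ttip [ 0.5184 -0.1259  0.006 ]
tmid [ 0.4492 -0.124   0.01  ]
```

View pics/w1.png

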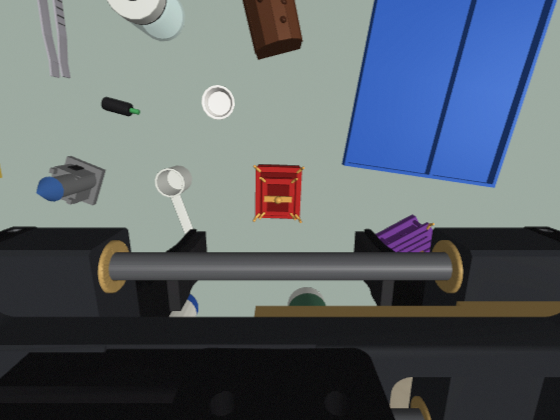

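The wrist picture shows the temple at (278,192), with its 62 mm side along world x, so I grip across y. My estimate projects within 3 px of it.

step_arm:
  delta_pos:
    - [-0.033,-0.011,0.2]
    - [-0.033,-0.011,0.45]
    - [-0.033,-0.011,0.7]
    - [-0.033,-0.011,0.85]
    - [-0.033,-0.011,0.95]
    - [-0.033,-0.011,0.99]
    - [-0.033,-0.011,0.99]
    - [-0.033,-0.011,0.99]
    - [-0.033,-0.011,0.99]
    - [-0.033,-0.011,0.99]
    - [-0.033,-0.011,0.99]
    - [-0.033,-0.011,0.99]
  rot:
    - [0,0,0]
    - [0,0,0]
    - [0,0,0]
    - [0,0,0]
    - [0,0,0]
    - [0,0,0]
    - [0,0,0]
    - [0,0,0]
    - [0,0,0]
    - [0,0,0]
    - [0,0,0]
    - [0,0,0]
  gripper: [1,1,1,1,1,1,1,-1,-1,-1,-1,-1]
  squeeze: 20

```text
time_s: 3.82
tool_pos: [0.6544, 0.1325, 0.036]
tool_rot: [179.9, 0.0, -179.9]
force: [0.4, 1.7, 1.9]
grip_width: 0.0536
grasp_force: 20.0
```

step_arm:
  delta_pos:
    - [0,0,0]
    - [0,0,0]
    - [0,0,-0.1]
    - [0,0,-0.25]
    - [0,0,-0.4]
    - [0,0,-0.4]
  rot:
    - [0,0,0]
    - [0,0,0]
    - [0,0,0]
    - [0,0,0]
    - [0,0,0]
    - [0,0,0]
  gripper: [-1,-1,-1,-1,-1,-1]

```text
time_s: 4.58
tool_pos: [0.6564, 0.1313, 0.1192]
tool_rot: [180.0, 0.3, -180.0]
force: [0.3, -0.2, -1.9]
grip_width: 0.0536
grasp_force: 20.0
```

step_arm:
  delta_pos:
    - [0.1,0.2,0]
    - [0.25,0.45,0]
    - [0.442,0.744,0]
    - [0.442,0.744,0]
    - [0.442,0.744,0]
    - [0.442,0.744,0]
  rot:
    - [0,0,0]
    - [0,0,0.04]
    - [0,0,0.086]
    - [0,0,0.086]
    - [0,0,0.086]
    - [0,0,0.086]
  gripper: [-1,-1,-1,-1,-1,-1]

```text
time_s: 5.32
tool_pos: [0.5667, 0.2779, 0.1152]
tool_rot: [-179.9, 0.0, 172.5]
force: [-0.1, -0.6, -1.7]
grip_width: 0.0537
grasp_force: 20.0
```

step_arm:
  delta_pos:
    - [0,0,0.15]
    - [0,0,0.25]
    - [0,0,0.3]
    - [0,0,0.33]
    - [0,0,0.35]
    - [0,0,0.35]
    - [0,0,0.35]
  rot:
    - [0,0,0]
    - [0,0,0]
    - [0,0,0]
    - [0,0,0]
    - [0,0,0]
    - [0,0,0]
    - [0,0,0]
  gripper: [-1,-1,-1,-1,-1,-1,-1]

```text
time_s: 6.2
tool_pos: [0.566, 0.2808, 0.0462]
tool_rot: [180.0, 0.1, 172.7]
force: [-0.3, 0.1, -1.9]
grip_width: 0.0537
grasp_force: 20.0
```

Run:
```python
from h import *
o=env.get_obs(); print(o['time_s'],o['tool_pos'],o['tool_rot'],o['force'])
d=shot('side','s1')
```

```text
6.2 [0.56598176 0.2808304  0.04620451] [1.79957484e+02 5.00860828e-02 1.72689926e+02] [-0.32899296  0.05576721 -1.88248031]
```

View pics/s1.png

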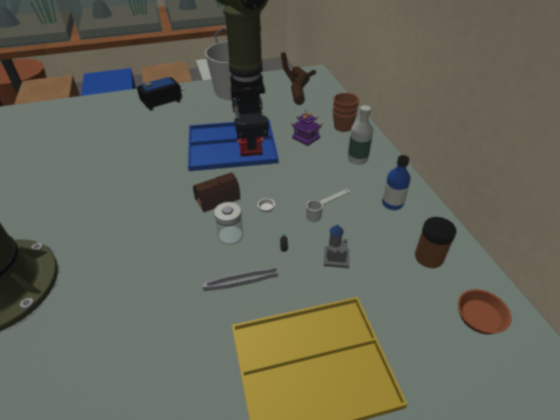

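The side view shows the temple hanging over the near (wide) bay at (250,147), clear of the walls. Setting it down.

step_arm:
  delta_pos:
    - [0,0,0.015]
    - [0,0,0.025]
    - [0,0,0.03]
    - [0,0,0.03]
  rot:
    - [0,0,0]
    - [0,0,0]
    - [0,0,0]
    - [0,0,0]
  gripper: [-1,-1,-1,-1]

```text
time_s: 6.75
tool_pos: [0.5655, 0.2805, 0.04]
tool_rot: [180.0, -0.0, 172.7]
force: [-2.1, -0.7, 3.5]
grip_width: 0.0534
grasp_force: 20.0
```

step_arm:
  delta_pos:
    - [0,0,0]
    - [0,0,0]
    - [0,0,0]
    - [0,0,-0.1]
    - [0,0,-0.3]
    - [0,0,-0.6]
    - [0,0,-0.75]
    - [0,0,-0.75]
  rot:
    - [0,0,0]
    - [0,0,0]
    - [0,0,0]
    - [0,0,0]
    - [0,0,0]
    - [0,0,0]
    - [0,0,0]
    - [0,0,0]
  gripper: [0.6,0.6,0.6,0.6,0.6,0.6,0.6,0.8]

```text
time_s: 7.75
tool_pos: [0.5678, 0.2814, 0.1947]
tool_rot: [179.7, 0.4, 172.7]
force: [-0.1, 0.5, -0.5]
grip_width: 0.0739
grasp_force: 0.0
```

step_arm:
  delta_pos:
    - [0.06,-0.25,0]
    - [0.13,-0.5,0]
    - [0.19,-0.735,0]
    - [0.19,-0.735,0]
  rot:
    - [0,0,0]
    - [0,0,0]
    - [0,0,0]
    - [0,0,0]
  gripper: [1,1,1,1]

```text
time_s: 8.25
tool_pos: [0.5081, 0.1351, 0.1894]
tool_rot: [-180.0, -0.1, 172.3]
force: [-0.1, 0.1, 1.9]
grip_width: 0.087
grasp_force: 0.0
```

step_arm:
  delta_pos:
    - [0.06,-0.25,0]
    - [0.13,-0.5,0]
    - [0.19,-0.735,0]
    - [0.19,-0.735,0]
    - [0.19,-0.735,0]
    - [0.19,-0.735,0]
  rot:
    - [0,0,0]
    - [0,0,0]
    - [0,0,0]
    - [0,0,0]
    - [0,0,0]
    - [0,0,0]
  gripper: [1,1,1,1,1,1]

```text
time_s: 9.0
tool_pos: [0.4531, 0.0001, 0.1895]
tool_rot: [-180.0, -0.0, 172.8]
force: [0.6, -0.0, -0.1]
grip_width: 0.087
grasp_force: 0.0
```

Run:
```python
from h import *
d=shot('wrist','w2'); o=env.get_obs(); print(o['time_s'],o['tool_pos'],o['tool_rot'])
for n,p in dict(jar=[.4537,-.001,.074],cave=[.4475,.1223,.03],tongs=[.449,-.124,.01],scoop=[.6404,.0032,.036],temple=[.566,.281,.045]).items(): print(n,np.round(proj(d,p),1))
```

```text
9.05 [ 4.53060441e-01 -4.08067001e-05  1.89395356e-01] [-1.79976184e+02 -1.49720466e-02  1.72812827e+02]
jar [278.5 202.8]
cave [392.9 173. ]
tongs [172.8 198.1]
scoop [301.3 342. ]
temple [546.5 263.7]
```

View pics/w2.png

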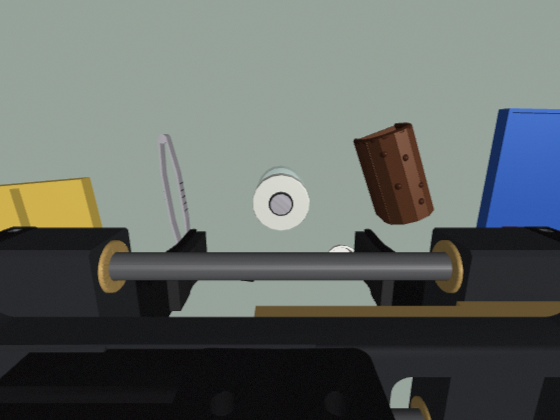

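The jar lid is at (281,202) in the wrist view, within 3 px of my estimate and already between the fingers. Descending to grip it.

step_arm:
  delta_pos:
    - [0,0.005,0.2]
    - [0,0.005,0.4]
    - [0,0.005,0.55]
    - [0,0.005,0.62]
    - [0,0.005,0.65]
    - [0,0.005,0.65]
    - [0,0.005,0.65]
    - [0,0.005,0.65]
    - [0,0.005,0.65]
    - [0,0.005,0.65]
    - [0,0.005,0.65]
    - [0,0.005,0.65]
    - [0,0.005,0.65]
  rot:
    - [0,0,0]
    - [0,0,0]
    - [0,0,0]
    - [0,0,0]
    - [0,0,0]
    - [0,0,0]
    - [0,0,0]
    - [0,0,0]
    - [0,0,0]
    - [0,0,0]
    - [0,0,0]
    - [0,0,0]
    - [0,0,0]
  gripper: [1,1,1,1,1,1,1,-1,-1,-1,-1,-1,-1]
  squeeze: 20

```text
time_s: 10.68
tool_pos: [0.453, -0.0002, 0.0596]
tool_rot: [180.0, 0.0, 172.7]
force: [-0.2, 0.0, 1.1]
grip_width: 0.0535
grasp_force: 20.0
```

step_arm:
  delta_pos:
    - [0,0,0]
    - [0,0,0]
    - [0,0,-0.1]
    - [0,0,-0.3]
    - [0,0,-0.5]
    - [0,0,-0.5]
    - [0,0,-0.5]
  rot:
    - [0,0,0]
    - [0,0,0]
    - [0,0,0]
    - [0,0,0]
    - [0,0,0]
    - [0,0,0]
    - [0,0,0]
  gripper: [-1,-1,-1,-1,-1,-1,-1]

```text
time_s: 11.55
tool_pos: [0.452, -0.0006, 0.1584]
tool_rot: [-180.0, -0.1, 172.7]
force: [0.2, 0.2, -2.9]
grip_width: 0.0534
grasp_force: 20.0
```

step_arm:
  delta_pos:
    - [0.01,0.15,0]
    - [0.025,0.4,0]
    - [0.045,0.65,0]
    - [0.051,0.734,0]
    - [0.051,0.734,0]
  rot:
    - [0,0,0]
    - [0,0,0]
    - [0,0,0]
    - [0,0,0]
    - [0,0,0]
  gripper: [-1,-1,-1,-1,-1]

```text
time_s: 12.18
tool_pos: [0.4605, 0.1467, 0.1579]
tool_rot: [-179.9, -0.1, 172.8]
force: [-0.1, -0.8, -1.0]
grip_width: 0.0535
grasp_force: 20.0
```

step_arm:
  delta_pos:
    - [0.015,0.2,0]
    - [0.03,0.45,0]
    - [0.045,0.65,0]
    - [0.051,0.734,0]
    - [0.051,0.734,0]
    - [0.051,0.734,0]
  rot:
    - [0,0,0]
    - [0,0,0]
    - [0,0,0]
    - [0,0,0]
    - [0,0,0]
    - [0,0,0]
  gripper: [-1,-1,-1,-1,-1,-1]

```text
time_s: 12.92
tool_pos: [0.4707, 0.2905, 0.1593]
tool_rot: [-179.9, -0.0, 172.5]
force: [-0.0, -0.6, -2.6]
grip_width: 0.0533
grasp_force: 20.0
```

step_arm:
  delta_pos:
    - [0,0,0.15]
    - [0,0,0.28]
    - [0,0,0.36]
    - [0,0,0.4]
    - [0,0,0.42]
    - [0,0,0.42]
    - [0,0,0.42]
  rot:
    - [0,0,0]
    - [0,0,0]
    - [0,0,0]
    - [0,0,0]
    - [0,0,0]
    - [0,0,0]
    - [0,0,0]
  gripper: [-1,-1,-1,-1,-1,-1,-1]

```text
time_s: 13.8
tool_pos: [0.4705, 0.2938, 0.0763]
tool_rot: [179.9, 0.1, 172.7]
force: [0.4, -1.1, -1.8]
grip_width: 0.0531
grasp_force: 20.0
```

step_arm:
  delta_pos:
    - [0,0,0.015]
    - [0,0,0.03]
    - [0,0,0.04]
    - [0,0,0.046]
    - [0,0,0.05]
    - [0,0,0.053]
    - [0,0,0.056]
    - [0,0,0.059]
    - [0,0,0.062]
    - [0,0,0.065]
    - [0,0,0.068]
    - [0,0,0.068]
  rot:
    - [0,0,0]
    - [0,0,0]
    - [0,0,0]
    - [0,0,0]
    - [0,0,0]
    - [0,0,0]
    - [0,0,0]
    - [0,0,0]
    - [0,0,0]
    - [0,0,0]
    - [0,0,0]
    - [0,0,0]
  gripper: [-1,-1,-1,-1,-1,-1,-1,-1,-1,-1,-1,-1]

```text
time_s: 15.3
tool_pos: [0.4705, 0.2936, 0.0636]
tool_rot: [180.0, 0.0, 172.7]
force: [-3.3, -2.2, 8.9]
grip_width: 0.0536
grasp_force: 20.0
```

step_arm:
  delta_pos:
    - [0,0,0]
    - [0,0,0]
    - [0,0,0]
    - [0,0,0]
    - [0,0,-0.1]
    - [0,0,-0.3]
    - [0,0,-0.55]
    - [0,0,-0.65]
    - [0,0,-0.65]
    - [0,0,-0.65]
  rot:
    - [0,0,0]
    - [0,0,0]
    - [0,0,0]
    - [0,0,0]
    - [0,0,0]
    - [0,0,0]
    - [0,0,0]
    - [0,0,0]
    - [0,0,0]
    - [0,0,0]
  gripper: [0.5,0.6,0.6,0.6,0.6,0.6,0.6,0.6,0.8,1]

```text
time_s: 16.55
tool_pos: [0.4694, 0.293, 0.1906]
tool_rot: [-179.9, -0.1, 172.7]
force: [0.2, -0.1, -0.6]
grip_width: 0.0812
grasp_force: 0.0
```

step_arm:
  delta_pos:
    - [0.005,-0.25,0]
    - [0.005,-0.5,0]
    - [0.005,-0.75,0]
    - [0.005,-0.864,0]
    - [0.005,-0.864,0]
    - [0.005,-0.864,0]
    - [0.005,-0.864,0]
  rot:
    - [0,0,-0.08]
    - [0,0,-0.16]
    - [0,0,-0.247]
    - [0,0,-0.247]
    - [0,0,-0.247]
    - [0,0,-0.247]
    - [0,0,-0.247]
  gripper: [1,1,1,1,1,1,1]

```text
time_s: 17.42
tool_pos: [0.447, 0.1238, 0.1917]
tool_rot: [-180.0, -0.0, -166.0]
force: [0.1, 0.2, -0.3]
grip_width: 0.087
grasp_force: 0.0
```

Run:
```python
from h import *
d=shot('wrist','w3'); o=env.get_obs(); print(o['time_s'],o['tool_pos'],o['tool_rot'],o['qpos'].round())
print(proj(d,[.4475,.1223,.056]),proj(d,[.4475,.1223,.03]))
```

```text
17.475 [0.44703976 0.12358566 0.19174729] [-1.79988172e+02 -1.34365271e-02 -1.65972219e+02] [-39.  -4.  20. 112.   1.  71.  84.]
(np.float64(278.19862180386986), np.float64(197.1699409037135)) (np.float64(278.3467253593296), np.float64(191.72925678978558))
```

View pics/w3.png

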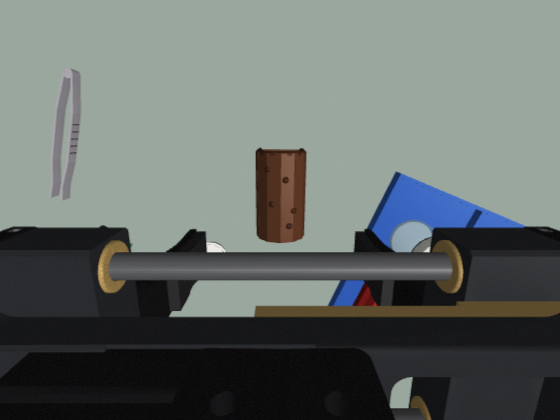

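The cave is centred at (281,194) and aligned with the fingers; the jar stands in the blue bay at (411,245). Gripping the cave.

step_arm:
  delta_pos:
    - [0,0.005,0.25]
    - [0,0.005,0.5]
    - [0,0.005,0.7]
    - [0,0.005,0.8]
    - [0,0.005,0.84]
    - [0,0.005,0.86]
    - [0,0.005,0.86]
    - [0,0.005,0.86]
    - [0,0.005,0.86]
    - [0,0.005,0.86]
    - [0,0.005,0.86]
    - [0,0.005,0.86]
    - [0,0.005,0.86]
  rot:
    - [0,0,0]
    - [0,0,0]
    - [0,0,0]
    - [0,0,0]
    - [0,0,0]
    - [0,0,0]
    - [0,0,0]
    - [0,0,0]
    - [0,0,0]
    - [0,0,0]
    - [0,0,0]
    - [0,0,0]
    - [0,0,0]
  gripper: [1,1,1,1,1,1,1,-1,-1,-1,-1,-1,-1]
  squeeze: 22

```text
time_s: 19.1
tool_pos: [0.4468, 0.1232, 0.0199]
tool_rot: [180.0, 0.0, -166.1]
force: [-0.7, 0.3, -0.4]
grip_width: 0.0519
grasp_force: 21.9
```

step_arm:
  delta_pos:
    - [0,0,0]
    - [0,0,0]
    - [0,0,-0.1]
    - [0,0,-0.3]
    - [0,0,-0.55]
    - [0,0,-0.6]
    - [0,0,-0.6]
  rot:
    - [0,0,0]
    - [0,0,0]
    - [0,0,0]
    - [0,0,0]
    - [0,0,0]
    - [0,0,0]
    - [0,0,0]
  gripper: [-1,-1,-1,-1,-1,-1,-1]

```text
time_s: 19.98
tool_pos: [0.4466, 0.123, 0.1397]
tool_rot: [180.0, 0.0, -166.1]
force: [-0.0, -0.3, -3.2]
grip_width: 0.0519
grasp_force: 22.2
```

step_arm:
  delta_pos:
    - [0.01,-0.2,0]
    - [0.035,-0.45,0]
    - [0.06,-0.7,0]
    - [0.066,-0.808,0]
    - [0.066,-0.808,0]
  rot:
    - [0,0,0.06]
    - [0,0,0.13]
    - [0,0,0.191]
    - [0,0,0.191]
    - [0,0,0.191]
  gripper: [-1,-1,-1,-1,-1]

```text
time_s: 20.6
tool_pos: [0.4714, -0.0389, 0.1379]
tool_rot: [-179.9, -0.2, 177.3]
force: [-0.3, -0.1, -3.2]
grip_width: 0.0522
grasp_force: 22.2
```

step_arm:
  delta_pos:
    - [-0.05,-0.25,0]
    - [-0.1,-0.5,0]
    - [-0.161,-0.809,0]
    - [-0.161,-0.809,0]
  rot:
    - [0,0,0]
    - [0,0,0]
    - [0,0,0]
    - [0,0,0]
  gripper: [-1,-1,-1,-1]

```text
time_s: 21.1
tool_pos: [0.4967, -0.2044, 0.1387]
tool_rot: [-179.8, -0.1, 177.1]
force: [-0.2, 0.8, -3.6]
grip_width: 0.052
grasp_force: 22.2
```

step_arm:
  delta_pos:
    - [-0.05,-0.25,0]
    - [-0.1,-0.5,0]
    - [-0.161,-0.75,0]
    - [-0.161,-0.809,0]
    - [-0.161,-0.809,0]
    - [-0.161,-0.809,0]
  rot:
    - [0,0,0]
    - [0,0,0]
    - [0,0,0]
    - [0,0,0]
    - [0,0,0]
    - [0,0,0]
  gripper: [-1,-1,-1,-1,-1,-1]

```text
time_s: 21.85
tool_pos: [0.5237, -0.3599, 0.1391]
tool_rot: [179.8, -0.0, 177.7]
force: [0.8, 1.0, -3.0]
grip_width: 0.0522
grasp_force: 22.4
```

step_arm:
  delta_pos:
    - [0,0,0.1]
    - [0,0,0.25]
    - [0,0,0.38]
    - [0,0,0.46]
    - [0,0,0.5]
    - [0,0,0.5]
    - [0,0,0.5]
    - [0,0,0.5]
  rot:
    - [0,0,0]
    - [0,0,0]
    - [0,0,0]
    - [0,0,0]
    - [0,0,0]
    - [0,0,0]
    - [0,0,0]
    - [0,0,0]
  gripper: [-1,-1,-1,-1,-1,-1,-1,-1]

```text
time_s: 22.85
tool_pos: [0.5236, -0.3634, 0.0409]
tool_rot: [-180.0, 0.1, 177.5]
force: [-0.5, 0.4, -4.4]
grip_width: 0.052
grasp_force: 22.4
```

Run:
```python
from h import *
o=env.get_obs(); print(o['time_s'],o['tool_pos'],o['tool_rot'],o['force'])
a=shot('wrist','w4')['img']; b=shot('side','s4')['img']
cv2.imwrite('pics/c4.png',np.hstack([cv2.resize(a,(400,300)),cv2.resize(b[140:420,160:460],(400,300))])[:,:,::-1])
```

```text
22.85 [ 0.52355908 -0.36338667  0.0408667 ] [-1.79969993e+02  8.84589530e-02  1.77491386e+02] [-0.52344592  0.44922484 -4.42908563]
```

View pics/c4.png

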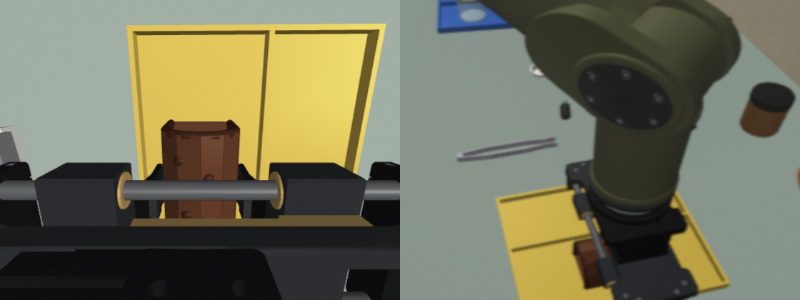

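The wrist view shows the cave centred between the left wall (x≈137) and the divider (x≈265) of the wide bay. Lowering slowly.

step_arm:
  delta_pos:
    - [0,0,0.02]
    - [0,0,0.04]
    - [0,0,0.055]
    - [0,0,0.065]
    - [0,0,0.07]
    - [0,0,0.073]
    - [0,0,0.076]
    - [0,0,0.079]
    - [0,0,0.082]
    - [0,0,0.085]
    - [0,0,0.088]
    - [0,0,0.09]
    - [0,0,0.09]
  rot:
    - [0,0,0]
    - [0,0,0]
    - [0,0,0]
    - [0,0,0]
    - [0,0,0]
    - [0,0,0]
    - [0,0,0]
    - [0,0,0]
    - [0,0,0]
    - [0,0,0]
    - [0,0,0]
    - [0,0,0]
    - [0,0,0]
  gripper: [-1,-1,-1,-1,-1,-1,-1,-1,-1,-1,-1,-1,-1]

```text
time_s: 24.58
tool_pos: [0.5231, -0.3631, 0.0239]
tool_rot: [179.9, 0.0, 177.5]
force: [-4.4, 2.8, 11.4]
grip_width: 0.0518
grasp_force: 23.1
```

step_arm:
  delta_pos:
    - [0,0,0]
    - [0,0,0]
    - [0,0,0]
    - [0,0,0]
    - [0,0,-0.1]
    - [0,0,-0.3]
    - [0,0,-0.55]
    - [0,0,-0.8]
    - [0,0,-0.8]
    - [0,0,-0.8]
  rot:
    - [0,0,0]
    - [0,0,0]
    - [0,0,0]
    - [0,0,0]
    - [0,0,0]
    - [0,0,0]
    - [0,0,0]
    - [0,0,0]
    - [0,0,0]
    - [0,0,0]
  gripper: [0.43,0.43,0.43,0.43,0.43,0.43,0.43,0.3,0.3,0.3]

```text
time_s: 25.82
tool_pos: [0.523, -0.3629, 0.1826]
tool_rot: [180.0, 0.1, 177.5]
force: [-0.4, 0.2, -0.4]
grip_width: 0.0568
grasp_force: 0.0
```

step_arm:
  delta_pos:
    - [0.1,0.28,0]
    - [0.211,0.588,0]
    - [0.211,0.588,0]
  rot:
    - [0,0,0]
    - [0,0,0]
    - [0,0,0]
  gripper: [0.1,0.1,0.1]

```text
time_s: 26.2
tool_pos: [0.4849, -0.2374, 0.1799]
tool_rot: [179.7, -0.2, 177.9]
force: [0.6, -0.1, 0.8]
grip_width: 0.0485
grasp_force: 0.0
```

step_arm:
  delta_pos:
    - [0.1,0.28,0]
    - [0.211,0.588,0]
    - [0.211,0.588,0]
    - [0.211,0.588,0]
    - [0.211,0.588,0]
  rot:
    - [0,0,0]
    - [0,0,0]
    - [0,0,0]
    - [0,0,0]
    - [0,0,0]
  gripper: [0.1,0.1,0.1,0.1,0.1]

```text
time_s: 26.82
tool_pos: [0.4491, -0.1263, 0.1818]
tool_rot: [-179.9, -0.0, 177.3]
force: [-0.4, 0.3, -1.3]
grip_width: 0.0479
grasp_force: 0.0
```

Run:
```python
from h import *
d=shot('wrist','w5'); o=env.get_obs(); print(o['time_s'],o['tool_pos'],o['tool_rot'],o['grip_width'])
for p in([.38,-.1231,.006],[.4492,-.1245,.01],[.5184,-.1259,.006]): print(proj(d,p))
```

```text
26.875 [ 0.44910584 -0.12621968  0.18181387] [-1.79943427e+02 -2.05809219e-02  1.77311778e+02] 0.04783823412884551
(np.float64(279.81003390010227), np.float64(126.06669002058614))
(np.float64(281.42978052000575), np.float64(189.79778182209975))
(np.float64(282.86687750141215), np.float64(245.91702398132358))
```

View pics/w5.png

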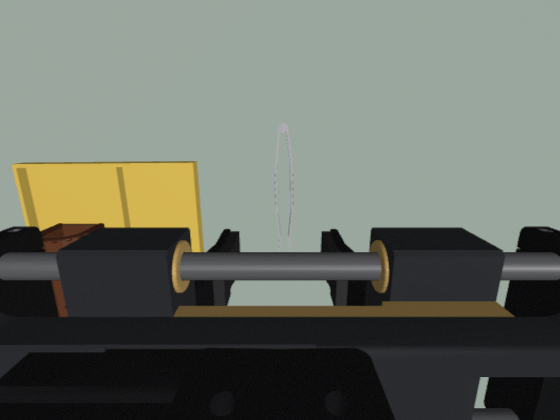

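The tongs run from (284,127) to (284,246), aligned with the tool and about 3 mm to the +y side. Correcting for that and gripping.

step_arm:
  delta_pos:
    - [0,0.02,0.2]
    - [0,0.02,0.45]
    - [0,0.02,0.65]
    - [0,0.02,0.76]
    - [0,0.02,0.81]
    - [0,0.02,0.83]
    - [0,0.02,0.84]
    - [0,0.02,0.845]
    - [0,0.02,0.845]
    - [0,0.02,0.845]
    - [0,0.02,0.845]
    - [0,0.02,0.845]
    - [0,0.02,0.845]
    - [0,0.02,0.845]
  rot:
    - [0,0,0]
    - [0,0,0]
    - [0,0,0]
    - [0,0,0]
    - [0,0,0]
    - [0,0,0]
    - [0,0,0]
    - [0,0,0]
    - [0,0,0]
    - [0,0,0]
    - [0,0,0]
    - [0,0,0]
    - [0,0,0]
    - [0,0,0]
  gripper: [0.1,0.1,0.1,0.1,0.1,0.1,0.1,0.1,-1,-1,-1,-1,-1,-1]
  squeeze: 12

```text
time_s: 28.62
tool_pos: [0.4493, -0.1204, 0.0131]
tool_rot: [180.0, 0.0, 177.5]
force: [-0.2, -0.7, 1.3]
grip_width: 0.0188
grasp_force: 12.0
```

step_arm:
  delta_pos:
    - [0,0,0]
    - [0,0,0]
    - [0,0,-0.1]
    - [0,0,-0.3]
    - [0,0,-0.5]
    - [0,0,-0.5]
    - [0,0,-0.5]
  rot:
    - [0,0,0]
    - [0,0,0]
    - [0,0,0]
    - [0,0,0]
    - [0,0,0]
    - [0,0,0]
    - [0,0,0]
  gripper: [-1,-1,-1,-1,-1,-1,-1]

```text
time_s: 29.5
tool_pos: [0.4486, -0.12, 0.1122]
tool_rot: [180.0, -0.1, 177.5]
force: [-0.9, 0.1, -1.0]
grip_width: 0.019
grasp_force: 12.0
```

step_arm:
  delta_pos:
    - [-0.1,-0.2,0]
    - [-0.25,-0.45,0]
    - [-0.424,-0.721,0]
    - [-0.424,-0.721,0]
    - [-0.424,-0.721,0]
    - [-0.424,-0.721,0]
  rot:
    - [0,0,0]
    - [0,0,0]
    - [0,0,0]
    - [0,0,0]
    - [0,0,0]
    - [0,0,0]
  gripper: [-1,-1,-1,-1,-1,-1]

```text
time_s: 30.25
tool_pos: [0.527, -0.2662, 0.1124]
tool_rot: [179.9, -0.0, 177.6]
force: [0.3, 0.3, -1.1]
grip_width: 0.0193
grasp_force: 12.0
```

step_arm:
  delta_pos:
    - [0,0,0.1]
    - [0,0,0.25]
    - [0,0,0.36]
    - [0,0,0.41]
    - [0,0,0.43]
    - [0,0,0.44]
    - [0,0,0.44]
  rot:
    - [0,0,0]
    - [0,0,0]
    - [0,0,0]
    - [0,0,0]
    - [0,0,0]
    - [0,0,0]
    - [0,0,0]
  gripper: [-1,-1,-1,-1,-1,-1,-1]

```text
time_s: 31.12
tool_pos: [0.528, -0.2684, 0.0255]
tool_rot: [-180.0, 0.1, 177.5]
force: [0.2, 0.3, -0.6]
grip_width: 0.0189
grasp_force: 12.0
```

Run:
```python
from h import *
o=env.get_obs(); print(o['time_s'],o['tool_pos'],o['tool_rot'],o['force'])
a=shot('wrist','w6')['img']; b=shot('side','s6')['img']
cv2.imwrite('pics/c6.png',np.hstack([cv2.resize(a,(400,300)),cv2.resize(b[140:420,160:460],(400,300))])[:,:,::-1])
```

```text
31.125 [ 0.52803534 -0.26838439  0.02551728] [-1.79987072e+02  6.39921967e-02  1.77487841e+02] [ 0.21876968  0.33151843 -0.6218206 ]
```

View pics/c6.png

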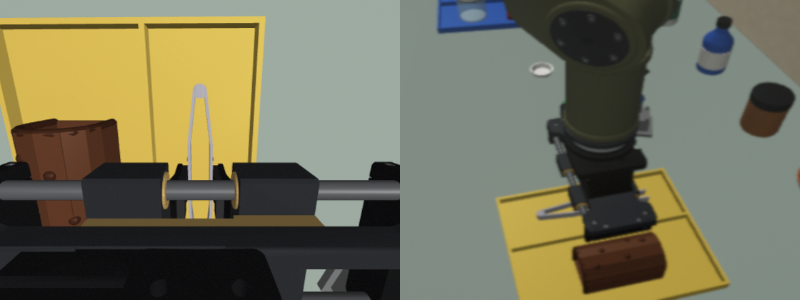

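step_arm:
  delta_pos:
    - [0,0,0.015]
    - [0,0,0.028]
    - [0,0,0.036]
    - [0,0,0.042]
    - [0,0,0.045]
    - [0,0,0.045]
  rot:
    - [0,0,0]
    - [0,0,0]
    - [0,0,0]
    - [0,0,0]
    - [0,0,0]
    - [0,0,0]
  gripper: [-1,-1,-1,-1,-1,-1]

```text
time_s: 31.98
tool_pos: [0.5275, -0.268, 0.0171]
tool_rot: [179.9, -0.0, 177.5]
force: [-3.7, 2.0, 9.5]
grip_width: 0.019
grasp_force: 12.0
```

step_arm:
  delta_pos:
    - [0,0,0]
    - [0,0,0]
    - [0,0,0]
    - [0,0,0]
    - [0,0,-0.1]
    - [0,0,-0.3]
    - [0,0,-0.55]
    - [0,0,-0.8]
    - [0,0,-0.8]
    - [0,0,-0.8]
  rot:
    - [0,0,0]
    - [0,0,0]
    - [0,0,0]
    - [0,0,0]
    - [0,0,0]
    - [0,0,0]
    - [0,0,0]
    - [0,0,0]
    - [0,0,0]
    - [0,0,0]
  gripper: [-0.1,-0.1,-0.1,-0.1,-0.1,-0.1,-0.1,0.3,0.5,0.5]

```text
time_s: 33.22
tool_pos: [0.5275, -0.268, 0.1765]
tool_rot: [180.0, 0.1, 177.5]
force: [-1.2, 0.8, -1.0]
grip_width: 0.0606
grasp_force: 0.0
```

step_arm:
  delta_pos:
    - [-0.08,0.23,0]
    - [-0.17,0.46,0]
    - [-0.251,0.69,0]
    - [-0.251,0.69,0]
  rot:
    - [0,0,0]
    - [0,0,0]
    - [0,0,0]
    - [0,0,0]
  gripper: [0.5,0.5,0.5,0.5]

```text
time_s: 33.72
tool_pos: [0.5846, -0.1262, 0.1739]
tool_rot: [179.9, -0.2, 178.0]
force: [0.5, -0.5, 0.2]
grip_width: 0.0656
grasp_force: 0.0
```

step_arm:
  delta_pos:
    - [-0.08,0.23,0]
    - [-0.17,0.46,0]
    - [-0.251,0.69,0]
    - [-0.251,0.69,0]
    - [-0.251,0.69,0]
    - [-0.251,0.69,0]
  rot:
    - [0,0,-0.07]
    - [0,0,-0.15]
    - [0,0,-0.22]
    - [0,0,-0.22]
    - [0,0,-0.22]
    - [0,0,-0.22]
  gripper: [0.5,0.5,0.5,0.5,0.5,0.5]

```text
time_s: 34.48
tool_pos: [0.6393, 0.0006, 0.1757]
tool_rot: [-180.0, -0.1, -163.8]
force: [-0.2, 0.1, 0.1]
grip_width: 0.0653
grasp_force: 0.0
```

Run:
```python
from h import *
d=shot('wrist','w7'); o=env.get_obs(); print(o['time_s'],o['tool_pos'],o['tool_rot'],o['grip_width'])
for p in([.6404,.0032,.036],): print(proj(d,p))
```

```text
34.525 [0.6394369  0.00091127 0.1758896 ] [-1.79973276e+02 -2.95469889e-02 -1.63794811e+02] 0.06503379272978856
(np.float64(281.98433560742797), np.float64(197.97641124653748))
```

View pics/w7.png

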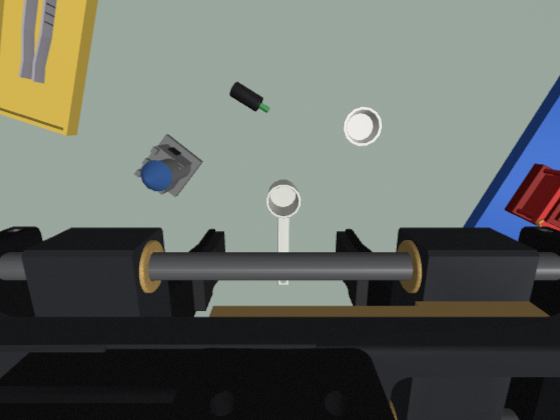

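The scoop cup is at (284,200), with its handle straight down the tool axis. I'll grip it high so the gripper body stays above the 90 mm castle at (165,172).

step_arm:
  delta_pos:
    - [-0.018,0.02,0.2]
    - [-0.018,0.02,0.4]
    - [-0.018,0.02,0.55]
    - [-0.018,0.02,0.65]
    - [-0.018,0.02,0.69]
    - [-0.018,0.02,0.7]
    - [-0.018,0.02,0.7]
    - [-0.018,0.02,0.7]
    - [-0.018,0.02,0.7]
    - [-0.018,0.02,0.7]
    - [-0.018,0.02,0.7]
    - [-0.018,0.02,0.7]
  rot:
    - [0,0,0]
    - [0,0,0]
    - [0,0,0]
    - [0,0,0]
    - [0,0,0]
    - [0,0,0]
    - [0,0,0]
    - [0,0,0]
    - [0,0,0]
    - [0,0,0]
    - [0,0,0]
    - [0,0,0]
  gripper: [0.5,0.5,0.5,0.5,0.5,0.5,0.5,-1,-1,-1,-1,-1]
  squeeze: 8

```text
time_s: 36.02
tool_pos: [0.6424, 0.008, 0.0361]
tool_rot: [-180.0, 0.0, -163.6]
force: [1.0, -0.7, 0.1]
grip_width: 0.0344
grasp_force: 8.0
```

step_arm:
  delta_pos:
    - [0,0,0]
    - [0,0,0]
    - [0,0,-0.1]
    - [0,0,-0.3]
    - [0,0,-0.5]
    - [0,0,-0.5]
    - [0,0,-0.5]
  rot:
    - [0,0,0]
    - [0,0,0]
    - [0,0,0]
    - [0,0,0]
    - [0,0,0]
    - [0,0,0]
    - [0,0,0]
  gripper: [-1,-1,-1,-1,-1,-1,-1]

```text
time_s: 36.9
tool_pos: [0.6422, 0.0083, 0.1364]
tool_rot: [180.0, 0.0, -163.6]
force: [0.1, -0.8, -0.8]
grip_width: 0.0341
grasp_force: 8.0
```

step_arm:
  delta_pos:
    - [0.015,0.15,0]
    - [0.04,0.4,0]
    - [0.07,0.646,0]
    - [0.07,0.646,0]
    - [0.07,0.646,0]
  rot:
    - [0,0,0.07]
    - [0,0,0.15]
    - [0,0,0.22]
    - [0,0,0.277]
    - [0,0,0.277]
  gripper: [-1,-1,-1,-1,-1]

```text
time_s: 37.52
tool_pos: [0.5913, 0.1285, 0.1348]
tool_rot: [-179.9, -0.1, 172.7]
force: [0.3, 0.1, -0.4]
grip_width: 0.0342
grasp_force: 8.0
```

step_arm:
  delta_pos:
    - [0.1,0.18,0]
    - [0.23,0.4,0]
    - [0.346,0.608,0]
    - [0.346,0.608,0]
  rot:
    - [0,0,0]
    - [0,0,0]
    - [0,0,0]
    - [0,0,0]
  gripper: [-1,-1,-1,-1]

```text
time_s: 38.02
tool_pos: [0.5372, 0.2618, 0.135]
tool_rot: [180.0, -0.1, 173.1]
force: [0.4, -0.4, 0.0]
grip_width: 0.0346
grasp_force: 8.0
```

step_arm:
  delta_pos:
    - [0.1,0.18,0]
    - [0.23,0.4,0]
    - [0.346,0.608,0]
    - [0.346,0.608,0]
    - [0.346,0.608,0]
    - [0.346,0.608,0]
  rot:
    - [0,0,0]
    - [0,0,0]
    - [0,0,0]
    - [0,0,0]
    - [0,0,0]
    - [0,0,0]
  gripper: [-1,-1,-1,-1,-1,-1]

```text
time_s: 38.78
tool_pos: [0.488, 0.3845, 0.1359]
tool_rot: [-179.9, 0.0, 172.4]
force: [-0.3, -0.5, 0.2]
grip_width: 0.0345
grasp_force: 8.0
```

Run:
```python
from h import *
o=env.get_obs(); print(o['time_s'],o['tool_pos'],o['tool_rot'],o['grip_width'])
a=shot('wrist','w8')['img']; b=shot('side','s8')['img']
cv2.imwrite('pics/c8.png',np.hstack([cv2.resize(a,(400,300)),cv2.resize(b[40:200,160:320],(400,400))[50:350]])[:,:,::-1])
```

```text
38.775 [0.48802934 0.38449264 0.13591822] [-1.79944976e+02  3.34523875e-02  1.72392137e+02] 0.03453077983414777
```

View pics/c8.png

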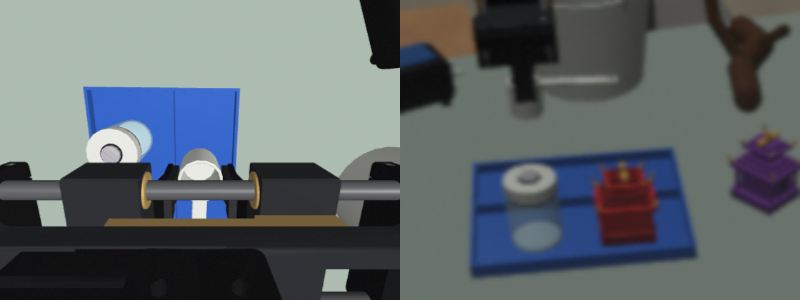

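The scoop hangs upright over the narrow bay, and the jar and temple stand upright in the wide bay. Lowering.

step_arm:
  delta_pos:
    - [0,0,0.12]
    - [0,0,0.26]
    - [0,0,0.37]
    - [0,0,0.42]
    - [0,0,0.44]
    - [0,0,0.45]
    - [0,0,0.458]
    - [0,0,0.464]
    - [0,0,0.47]
    - [0,0,0.475]
    - [0,0,0.48]
    - [0,0,0.484]
    - [0,0,0.484]
  rot:
    - [0,0,0]
    - [0,0,0]
    - [0,0,0]
    - [0,0,0]
    - [0,0,0]
    - [0,0,0]
    - [0,0,0]
    - [0,0,0]
    - [0,0,0]
    - [0,0,0]
    - [0,0,0]
    - [0,0,0]
    - [0,0,0]
  gripper: [-1,-1,-1,-1,-1,-1,-1,-1,-1,-1,-1,-1,-1]

```text
time_s: 40.5
tool_pos: [0.4865, 0.3871, 0.0399]
tool_rot: [180.0, -0.0, 172.6]
force: [-1.4, -0.9, 3.7]
grip_width: 0.0344
grasp_force: 8.0
```

step_arm:
  delta_pos:
    - [0,0,0]
    - [0,0,0]
    - [0,0,0]
    - [0,0,0]
    - [0,0,-0.1]
    - [0,0,-0.3]
    - [0,0,-0.55]
    - [0,0,-0.8]
    - [0,0,-0.8]
    - [0,0,-0.8]
  rot:
    - [0,0,0]
    - [0,0,0]
    - [0,0,0]
    - [0,0,0]
    - [0,0,0]
    - [0,0,0]
    - [0,0,0]
    - [0,0,0]
    - [0,0,0]
    - [0,0,0]
  gripper: [0.27,0.27,0.27,0.27,0.27,0.27,0.27,0.27,0.27,0.27]

```text
time_s: 41.75
tool_pos: [0.4864, 0.387, 0.1999]
tool_rot: [179.9, 0.0, 172.6]
force: [0.1, 0.0, -0.6]
grip_width: 0.0554
grasp_force: 0.0
```

step_arm:
  delta_pos:
    - [0.1,-0.25,0]
    - [0.1,-0.5,0]
    - [0.1,-0.75,0]
    - [0.1,-1,0]
    - [0.1,-1,0]
  rot:
    - [0,0,0]
    - [0,0,0]
    - [0,0,0]
    - [0,0,0]
    - [0,0,0]
  gripper: [0.27,0.27,0.27,0.27,0.27]

```text
time_s: 42.38
tool_pos: [0.4401, 0.1871, 0.1981]
tool_rot: [-180.0, -0.1, 172.3]
force: [-0.2, 0.6, -0.4]
grip_width: 0.0552
grasp_force: 0.0
```

step_arm:
  delta_pos:
    - [0,-0.25,0]
    - [0,-0.5,0]
    - [0,-0.75,0]
    - [0,-1,0]
    - [0,-1,0]
    - [0,-1,0]
  rot:
    - [0,0,0]
    - [0,0,0]
    - [0,0,0]
    - [0,0,0]
    - [0,0,0]
    - [0,0,0]
  gripper: [0.27,0.27,0.27,0.27,0.27,0.27]

```text
time_s: 43.12
tool_pos: [0.4149, -0.006, 0.1988]
tool_rot: [-180.0, -0.0, 172.6]
force: [0.9, 0.1, 0.4]
grip_width: 0.0551
grasp_force: 0.0
```

Run:
```python
from h import *
a=shot('top','t9')['img']; b=shot('side','s9')['img']
C=[cv2.resize(x,(400,300)) for x in(a[150:330,40:280],a[150:330,300:540],b[90:240,160:360],b[150:420,200:560])]
cv2.imwrite('pics/c9.png',np.vstack([np.hstack(C[:2]),np.hstack(C[2:])])[:,:,::-1])
```

```text
(no output)
```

View pics/c9.png

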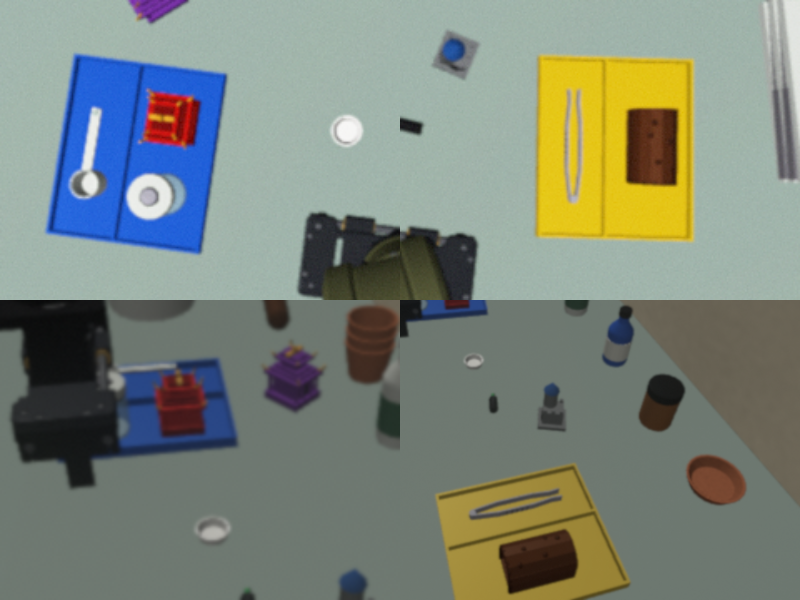

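The top view shows scoop, temple and jar in the blue bays and tongs and cave in the yellow bays, all upright. The castle is in its original place and the arm is clear.

```bash
python3 -c "
from cell import env
print(env.sign_off())"
```

```text
the job is handed in; nothing more can be done
None
```

Both kits are made up and the job is handed in at about 43 s of the 136 s; my last pictures showed all five items upright in their bays and the castle where it stood, but the hand-in gave no verdict back.

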